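Register a lino block on its board

TASK

Register the lino printing block on the plywood board for printing: slide the skewed block until its notched corner bears on the brass peg, then swing it about the peg by pushing at the opposite corner until its side meets the black stop block. Press it home against the stop with a firm push of about 15 N, never more than 20 N, then let go; keep the notch on the peg while it turns, and leave the blue pot, the vial and the eraser where they are.

Things in the scene. Friction and masses are not known exactly. Their poses are not given: they have to be found in the camera images.
- board: Fixed plywood board, 290 (its x) x 240 (its y) x 10 mm, origin at the centre of its underside, x away from the robot, y left. The block lies on it, at the start skewed clockwise (from above) by about 0.3 to 0.5 rad, its notch 20 to 50 mm nearer the robot than the peg. Home: notch on the peg, block's axes parallel to the board's, right face on the stop; printed corner marks show the place.
- peg: Fixed brass peg, 12 mm in diameter, standing 24 mm above the board's top. Origin on its axis at the board's top, in the board's frame at x +75, y +30 mm. Axes as the board's.
- block: Loose flat printing block, light wood with a grey-green lino face, 130 (x) x 105 (y) x 18 mm, about 0.2 kg, too wide to grasp. A 16 x 16 mm square notch is cut from its far left corner (+x, +y). Origin: where the peg's axis lies when the peg touches both notch walls, at the underside. In its frame: faces at x -120 and +10, y -95 and +10 mm, notch walls at x -6, y -6, middle at x -56, y -43.
- pot: Bystander: small dark blue pot with a white lid, 42 mm across, 61 mm high, standing on the desk to the right of the board. Origin at the centre of its underside.
- vial: Bystander: small corked vial, 31 mm across, 43 mm high, standing on the board near the middle of its far edge. Origin at the centre of its underside.
- eraser: Bystander: cream eraser, 23 x 35 x 12 mm, lying on the far right corner of the board. Origin at the centre of its underside.
- stop: Fixed black stop block, 24 mm along x, 16 mm along y, 20 mm high. Origin at the foot of its left (+y) face, which the home block touches; in the board's frame at x -25, y -65 mm: 100 mm nearer the robot than the peg and 95 mm to the right of it. Axes as the board's. A push of about 15 N at the block's corner presses it home; over 20 N is too rough.
- block_corner (a point): Where to push the block to swing it: on its near face, half-way up, 20 mm from the corner opposite the notch (block's frame x -120, y -75 mm; axes as the block's). Push forward (+x) and a little right (-y), following its arc about the peg: this presses the notch on the peg and at last the right face (y -95) on the stop. A push straight forward can stick by friction. Sliding takes 1 to 4 N.
There are look-alikes about, which are no part of the job. Leave any turquoise look-alike of the block alone.

How it is judged:
By the outcome, as a careful person would: the job done as asked, in the order asked, and still so for the second after the job is handed in, with the robot touching nothing.
It also fails if it takes over 72 s, if anything falls off the work surface, if the arm or the gripper's body presses on something with over 40 N, if the wrist force passes 120 N, or if a joint passes its speed limit or range.

ROBOT

A 7-joint arm with a two-finger parallel gripper is mounted at the origin on a cart in front of the work surface, level with it; the furniture and walls round the work are solid. World frame = base frame: x ahead of the robot, y to its left, z up, the work surface at z = 0. Lengths are in m, angles in rad, forces in N, time in s.
With the tool pointing down it reaches from about 0.425 to 0.95 m from the base axis. Payload 4.7 kg.
Tool frame: the origin (TCP) lies at the very end of the fingers, on their centre line; the grasp point (between the pads) lies arm.hold_point_z behind it (arm.hold_point_z is the distance from the TCP to the grasp point, in m); x points along the fingers, z is the direction in which the jaws open and shut, and the axes are right-handed (so a half turn about x gives the same grasp; the last joint's range is limited). The gripper opens to 87 mm and grips with 3 to 60 N. Pads are 19 mm wide; open, the fingers measure 117 mm over their backs; the gripper's body (75 mm by 190 mm) begins 51 mm behind the grasp point.
Start: joints at [-1.228, 0.469, -0.049, 1.532, 0.024, 1.141, -0.082], TCP at [0.245, 0.629, 0.223] pointing down, gripper open.
Joint ranges: [-2.59, 2.59], [-0.33, 1.99], [-1.39, 1.29], [0.1, 2.45], [-1.04, 4.18], [0.21, 1.99], [-2.66, 2.66]. Speed limits (rad/s): [2.57, 2.57, 3.14, 3.14, 3.14, 3.14, 3.14].

INTERFACE

Orientations are given as [roll, pitch, yaw] about the fixed x, y, z axes, in that order (R = Rz(yaw) Ry(pitch) Rx(roll)).
In Python, from bench import arm gives the robot as it stands.
- The arm moves only by the tool send_rows, never from a script. Its argument "rows" is a list of rows, each a list of 3 entries, a list of its own where there are three numbers: the shift along the world's x, y, z in cm, then the turn, a rotation vector about the world's x, y, z in rad, then the opening, from 0 (shut) to 1 (fully open). A call has 1 to 8 rows; each row shifts and turns the pose as measured when the row begins; what a row does not reach is not made up. A row lasts 1/10 s, in which the tool goes at most 50 mm and 8.59 degrees, less where a joint would pass 70% of its speed; a pose out of reach is approached as far as the arm can. A call with a gripper value outside its range is refused whole. The fingers move at their own pace and stop on an object; "grip_force" is the grip in N (left out, the last holds). Time passes only in rows, so rows that do not move let the fingers close. It gives the time, the measured TCP pose, the force and the opening at its end, in the units of the state.
- arm.sense(): the state, without advancing time (a new reading comes with each control period).
- arm.grab_frame(name): name is "scene" or "top" or "wrist"; returns the picture (400x640x3 uint8, blue, green, red); there is no depth.
- arm.camera_info(name): a dict with "K" (3x3 intrinsics, pixels), "R" (3x3) and "t" (3): a world point X has camera coordinates R X + t; the wrist camera has in their place "mount" (4x4, takes a point from camera to tool coordinates, whose origin is the TCP and whose axes are the tool frame's). Camera axes: x right, y down, z forward; pixel columns grow to the right and rows downward; lengths in m; the calibration is good to about 2 mm. A picture is of the moment at which its call begins: read the wrist's pose just before it. camera_info takes no time and is no camera call.
- arm.sign_off(): hands the job in, once; it reports no verdict.
Trained networks look in the newest picture that a camera, given by its name, has taken for a name from the list of things; names that differ only in an ending like _2 or _b are one class to them, and where a whole thing is asked for, a point or a joint stands for the part that bears it (a point fixed in the world has none). Each returns a list of dicts, best first, with "confidence" (0 to 1); they miss things now and then, are a little off and sometimes report something else, mostly with a low value. They report only what shows in the picture. A call takes as long as a camera call. They do not tell look-alikes from the thing itself.
- arm.spot_in(query, camera): "centre" ([x, y, z] in m, in the coordinates of the camera as it stood for that picture, good to about 4 mm: the middle of the surface that is visible of it).
- arm.cut_out(query, camera): "region" (400x640 bool, what is visible of it).
The state is a dict: "t": time; "joint_positions": joint angles; "dq": joint speeds; "joint_efforts": joint torques, N m; "position": TCP position; "ee_rot": TCP orientation; "contact_force": force on the tool from outside, world axes, zero at the start; "ft_torque": the same for the moment, N m; "opening": finger opening in m.
Only numpy, scipy, OpenCV 4.12 (cv2) and the standard library are available. Lean on these libraries where they do the work, as an engineer would, in place of code of your own. Each camera call takes 0.05 s, during which the arm holds its last target.

## Working session

There is one attempt and no reset: what is moved stays moved. The work goes in short steps, Python scripts to look and compute and a tool call to move; the robot and the scene stay as the last step left them, time stands still between calls to the robot, and variables do not carry over. Pictures are saved under pics/ and viewed, and the job is handed in when it is done.

Besides the shell and the picture viewer there is one more tool, called in YAML: its name, and indented under it one key for each argument. send_rows: Moves the arm, as the interface text tells. Its arguments: {"type":"object","properties":{"rows":{"type":"array"},"grip_force":{"type":"number"}},"required":["rows"]}

```bash
ls; mkdir -p pics; python3 - <<'E'
from bench import arm
import cv2
print(arm.sense())
for n in ["scene","top"]:
    cv2.imwrite(f"pics/{n}0.png",arm.grab_frame(n)); print(arm.camera_info(n))
print(arm.camera_info("wrist"), arm.hold_point_z)
E
```

```text
pics
{'t': 0.0, 'joint_positions': array([-1.22789674,  0.46945263, -0.04857493,  1.53367981,  0.02411184,
        1.14100089, -0.08229135]), 'dq': array([-0.00043509, -0.00118518,  0.00076962,  0.0012965 ,  0.00073764,
       -0.00139004, -0.00195933]), 'joint_efforts': array([ 5.39834018e-04, -5.07977772e+01, -8.03514104e-02, -2.36167878e+01,
       -6.13107160e-02,  3.77501990e-02,  1.51815680e-04]), 'position': array([0.24501119, 0.62832419, 0.22149781]), 'ee_rot': array([-3.09485813,  1.56884162, -1.89583434]), 'contact_force': array([-0.3468793 ,  0.31138632,  0.30090287]), 'ft_torque': array([-0.00059931, -0.0113105 , -0.0365956 ]), 'opening': 0.08663538463986085}
{'K': array([[451.73753027,   0.        , 318.70095826],
       [  0.        , 451.73753027, 201.96098144],
       [  0.        ,   0.        ,   1.        ]]), 'R': array([[-0.17913566,  0.98362698,  0.01970741],
       [ 0.64070908,  0.13183873, -0.75637981],
       [-0.74659379, -0.12286788, -0.65383576]]), 't': array([ 0.1914755 , -0.27890952,  1.65830356])}
{'K': array([[410.09192036,   0.        , 322.58021967],
       [  0.        , 410.09192036, 197.5989088 ],
       [  0.        ,   0.        ,   1.        ]]), 'R': array([[-0.01647737, -0.99936055, -0.03173316],
       [-0.98710597,  0.02131278, -0.15864289],
       [ 0.15921777,  0.02870998, -0.98682594]]), 't': array([-0.07004654,  0.50507418,  1.12304089])}
{'K': array([[346.76477603,   0.        , 315.87835659],
       [  0.        , 346.76477603, 195.84004481],
       [  0.        ,   0.        ,   1.        ]]), 'mount': array([[ 4.73885952e-05, -2.88718718e-01,  9.57413965e-01,
        -1.63173854e-01],
       [ 1.28568146e-03, -9.57413157e-01, -2.88718538e-01,
         8.00629715e-02],
       [ 9.99999172e-01,  1.24461135e-03,  3.25829839e-04,
        -2.16318474e-04],
       [ 0.00000000e+00,  0.00000000e+00,  0.00000000e+00,
         1.00000000e+00]])} 0.0187
```

View pics/top0.png

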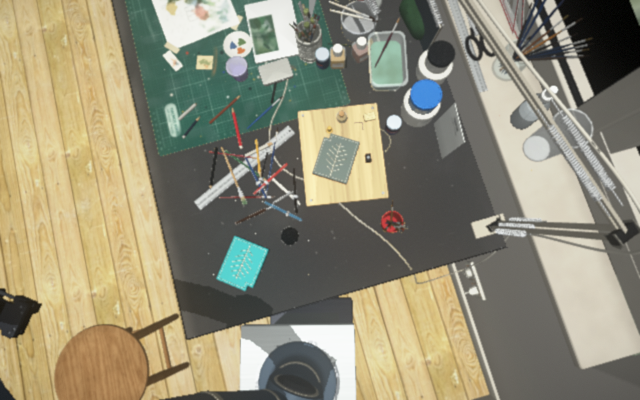

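View pics/scene0.png

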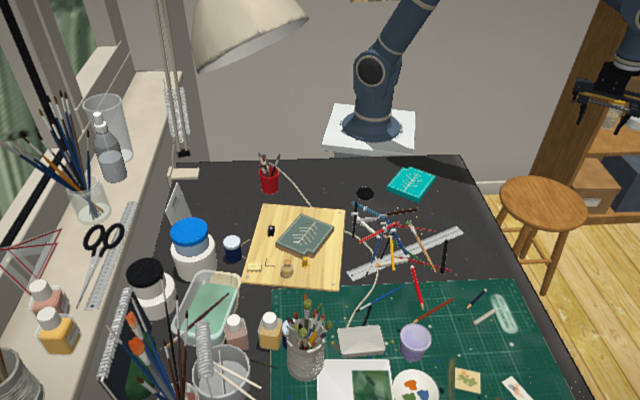

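```bash
python3 - <<'E'
import cv2
im=cv2.imread("pics/top0.png"); c=im[95:215,285:405]
cv2.imwrite("pics/top0c.png",cv2.resize(c,None,fx=5,fy=5,interpolation=cv2.INTER_CUBIC))
im=cv2.imread("pics/scene0.png"); c=im[195:295,220:380]
cv2.imwrite("pics/scene0c.png",cv2.resize(c,None,fx=5,fy=5,interpolation=cv2.INTER_CUBIC))
E
```

```text
(no output)
```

View pics/top0c.png

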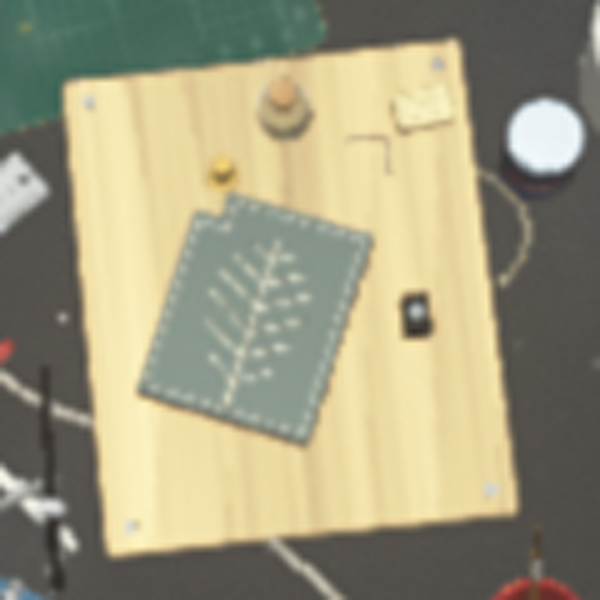

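View pics/scene0c.png

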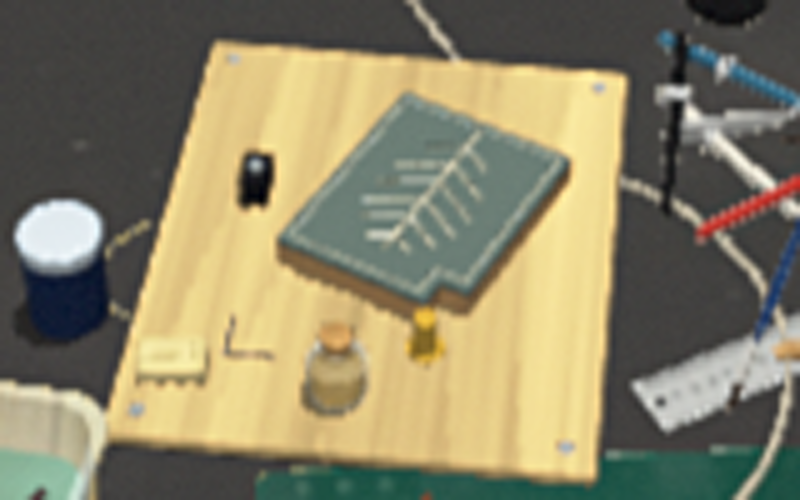

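```bash
cat > h.py <<'E'
import numpy as np, cv2
from scipy.optimize import least_squares
from scipy.spatial.transform import Rotation as Ro
from bench import arm
def cam(n,state=None):
    c=arm.camera_info(n); K=np.array(c["K"])
    if n=="wrist":
        M=np.array(c["mount"]); T=np.eye(4)
        T[:3,:3]=Ro.from_euler("xyz",state["ee_rot"]).as_matrix(); T[:3,3]=state["position"]
        W=np.linalg.inv(T@M); return K,W[:3,:3],W[:3,3]
    return K,np.array(c["R"]),np.array(c["t"])
def proj(C,X):
    K,R,t=C; p=(np.atleast_2d(X)@R.T+t)@K.T; return p[:,:2]/p[:,2:]
def back(C,uv,z):
    K,R,t=C; o=-R.T@t; d=R.T@np.linalg.inv(K)@np.array([uv[0],uv[1],1.]); return o+d*(z-o[2])/d[2]
def place(p,X):
    X=np.atleast_2d(X).astype(float); c,s=np.cos(p[2]),np.sin(p[2])
    return np.c_[p[0]+c*X[:,0]-s*X[:,1],p[1]+s*X[:,0]+c*X[:,1],X[:,2]]
def fit(obs,p0):  # obs list of (C, X(model,z world), uv)
    f=lambda p: np.concatenate([(proj(C,place(p,X))-uv).ravel() for C,X,uv in obs])
    r=least_squares(f,p0); return r.x, f(r.x)
BC=np.array([[145,120,10],[145,-120,10],[-145,-120,10],[-145,120,10]])/1000.
BK=np.array([[10,-6,28],[10,-95,28],[-120,-95,28],[-120,10,28],[-6,10,28],[-6,-6,28]])/1000.
E
cat > m1.py <<'E'
from h import *
up=lambda a,o:(np.array(a)+.5)/5-.5+np.array(o)
T=cam("top");S=cam("scene")
bt=up([[65,83],[459,40],[518,514],[108,556]],(285,95))
bs=up([[598,482],[108,440],[216,42],[627,73]],(220,195))
kt=up([[232,193],[373,236],[306,443],[140,392],[195,213],[225,229]],(285,95))
ks=up([[423,300],[280,240],[406,93],[570,158],[470,290]],(220,195))
for nm,o in [("top",[(T,BC,bt)]),("scene",[(S,BC,bs)]),("both",[(T,BC,bt),(S,BC,bs)])]:
    p,r=fit(o,[.6,-.05,0]); print(nm,"board",p.round(4),abs(r).max().round(2), "peg",place(p,[[.075,.03,.01]]).round(4),"stop",place(p,[[-.025,-.065,.01]]).round(4))
for nm,o in [("top",[(T,BK,kt)]),("scene",[(S,BK[:5],ks)]),("both",[(T,BK,kt),(S,BK[:5],ks)])]:
    p,r=fit(o,[.6,-.05,-.4]); print(nm,"block",p.round(4),abs(r).max().round(2), "corner",place(p,[[-.12,-.075,.019]]).round(4))
E
python3 m1.py
```

```text
top board [ 0.6395 -0.1381  0.0814] 0.35 peg [[ 0.7118 -0.1021  0.01  ]] stop [[ 0.6199 -0.205   0.01  ]]
scene board [ 0.6424 -0.1348  0.0906] 0.89 peg [[ 0.7144 -0.0981  0.01  ]] stop [[ 0.6234 -0.2018  0.01  ]]
both board [ 0.6407 -0.1363  0.0866] 1.48 peg [[ 0.7128 -0.0999  0.01  ]] stop [[ 0.6214 -0.2032  0.01  ]]
top block [ 0.6876 -0.0973 -0.3238] 1.8 corner [[ 0.55   -0.1302  0.019 ]]
scene block [ 0.6893 -0.0949 -0.3213] 0.73 corner [[ 0.5518 -0.1282  0.019 ]]
both block [ 0.6882 -0.0962 -0.3229] 1.98 corner [[ 0.5506 -0.1292  0.019 ]]
```

```bash
python3 - <<'E'
from h import *
s=arm.sense(); R=Ro.from_euler("xyz",s["ee_rot"]).as_matrix(); print(R.round(3))
T=cam("top");S=cam("scene")
for z in (0,.05,.09): print(z,back(T,(392,221),z).round(3),back(S,(269,180),z).round(3))
print("rim/brush tip",[back(S,(262,155),z).round(3) for z in (.1,.14)],[back(T,(392,210),z).round(3) for z in (.1,.14)])
im=cv2.imread("pics/scene0.png")[140:200,240:300]; cv2.imwrite("pics/cup.png",cv2.resize(im,None,fx=8,fy=8))
E
```

```text
[[-0.001 -0.932  0.363]
 [-0.002  0.363  0.932]
 [-1.    -0.    -0.002]]
0 [ 0.437 -0.278  0.   ] [ 0.387 -0.281  0.   ]
0.05 [ 0.432 -0.271  0.05 ] [ 0.448 -0.262  0.05 ]
0.09 [ 0.428 -0.265  0.09 ] [ 0.497 -0.247  0.09 ]
rim/brush tip [array([ 0.398, -0.294,  0.1  ]), array([ 0.453, -0.276,  0.14 ])] [array([ 0.456, -0.265,  0.1  ]), array([ 0.451, -0.26 ,  0.14 ])]
```

View pics/cup.png

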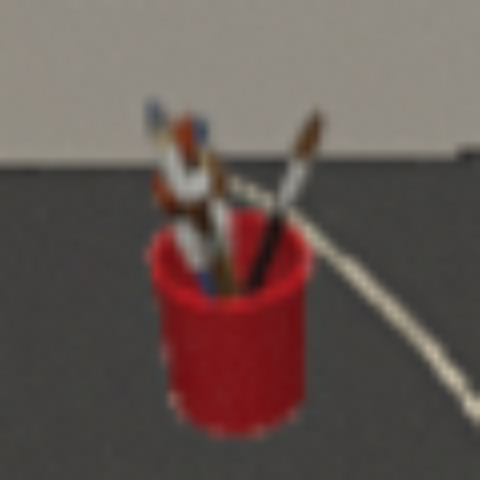

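send_rows:
  rows:
    - [[2.5,-3.7,0.3],[0,0,0],0]
    - [[2.5,-3.7,0.3],[0,0,0],0]
    - [[2.5,-3.7,0],[0,0,0],0]
    - [[2.5,-3.7,0],[0,0,0],0]
    - [[2.5,-3.7,0],[0,0,0],0]
    - [[2.5,-3.7,0],[0,0,0],0]
    - [[2.5,-3.7,0],[0,0,0],0]
    - [[2.5,-3.7,0],[0,0,0],0]
  grip_force: 20

```text
t: 0.9
position: [0.4414, 0.3255, 0.2231]
ee_rot: [2.386, 1.562, -2.682]
contact_force: [0.3, -0.3, 0.4]
opening: 0.0312
```

send_rows:
  rows:
    - [[1,-4.6,0],[0,0,0],0]
    - [[1,-4.6,0],[0,0,0],0]
    - [[1,-4.6,0],[0,0,0],0]
    - [[1,-4.6,0],[0,0,0],0]
    - [[1,-4.6,0],[0,0,0],0]
    - [[0.8,-4.6,0],[0,0,0],0]
    - [[0.5,-4.6,0],[0,0,0],0]
    - [[0,-4.6,0],[0,0,0],0]

```text
t: 1.7
position: [0.5063, -0.058, 0.2215]
ee_rot: [2.429, 1.562, -2.638]
contact_force: [0.5, 0.8, -0.0]
opening: 0.0007
```

```bash
python3 - <<'E'
from h import *
s=arm.sense(); np.save("s1.npy",s,allow_pickle=True)
cv2.imwrite("pics/w1.png",arm.grab_frame("wrist"))
print(s["position"],Ro.from_euler("xyz",s["ee_rot"]).as_matrix().round(3),s["opening"],s["joint_positions"])
E
```

```text
[ 0.50631199 -0.05804565  0.22145948] [[-0.008 -0.937  0.348]
 [-0.004  0.348  0.937]
 [-1.     0.006 -0.007]] 0.0006614630900410393 [-0.22925389  0.20282959  0.30072666  1.93108302 -0.06427462  1.02495599
  1.31488216]
```

View pics/w1.png

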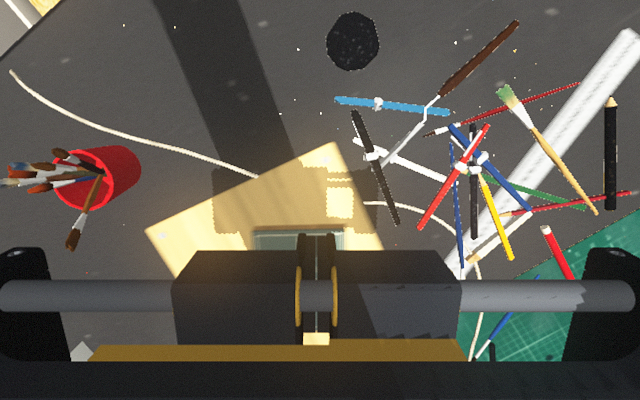

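send_rows:
  rows:
    - [[4.2,-2,1.5],[0,0,0],0]
    - [[4.2,-2,1.5],[0,0,0],0]
    - [[4.2,-2,1.5],[0,0,0],0]
    - [[4.2,-2,1.5],[0,0,0],0]
    - [[4.2,-2,0],[0,0,0],0]
    - [[0,0,0],[0,0,0],0]

```text
t: 2.35
position: [0.7117, -0.172, 0.2759]
ee_rot: [2.297, 1.547, -2.789]
contact_force: [-0.0, -0.2, -1.1]
opening: 0.0007
```

```bash
python3 - <<'E'
from h import *
s=arm.sense(); np.save("s2.npy",s,allow_pickle=True)
cv2.imwrite("pics/w2.png",arm.grab_frame("wrist"))
print(s["position"],s["ee_rot"])
C=cam("wrist",s)
p=[.6407,-.1363,.0866];k=[.6882,-.0962,-.3229]
print(proj(C,place(p,BC)).round(0).tolist());print(proj(C,place(k,BK)).round(0).tolist())
print(proj(C,place(p,[[.075,.03,.034],[-.025,-.065,.03],[-.013,-.065,.03],[-.037,-.065,.03]])).round(0).tolist())
E
```

```text
[ 0.7116569  -0.171968    0.27592773] [ 2.2972758   1.54678592 -2.78940485]
[[463.0, 160.0], [292.0, 239.0], [176.0, 26.0], [368.0, -86.0]]
[[368.0, 132.0], [292.0, 135.0], [284.0, 14.0], [381.0, 8.0], [381.0, 117.0], [367.0, 118.0]]
[[377.0, 144.0], [265.0, 102.0], [270.0, 112.0], [260.0, 92.0]]
```

View pics/w2.png

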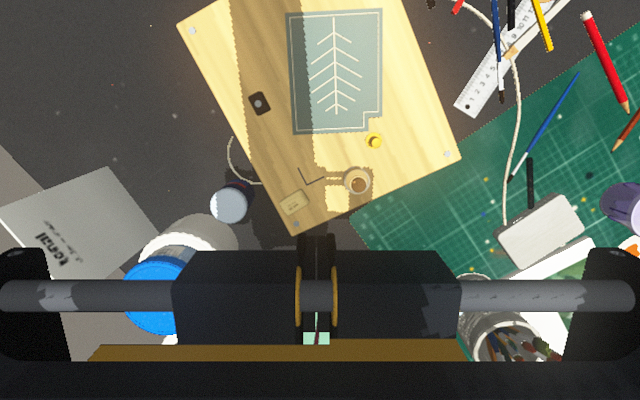

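```bash
python3 - <<'E'
import cv2
im=cv2.imread("pics/w2.png"); c=im[0:150,240:400]
cv2.imwrite("pics/w2c.png",cv2.resize(c,None,fx=5,fy=5,interpolation=cv2.INTER_CUBIC)[:600] if False else cv2.resize(im[0:120,270:400],None,fx=5,fy=5,interpolation=cv2.INTER_CUBIC))
cv2.imwrite("pics/w2d.png",cv2.resize(im[85:205,240:400],None,fx=5,fy=5,interpolation=cv2.INTER_CUBIC))
E
```

```text
(no output)
```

View pics/w2c.png

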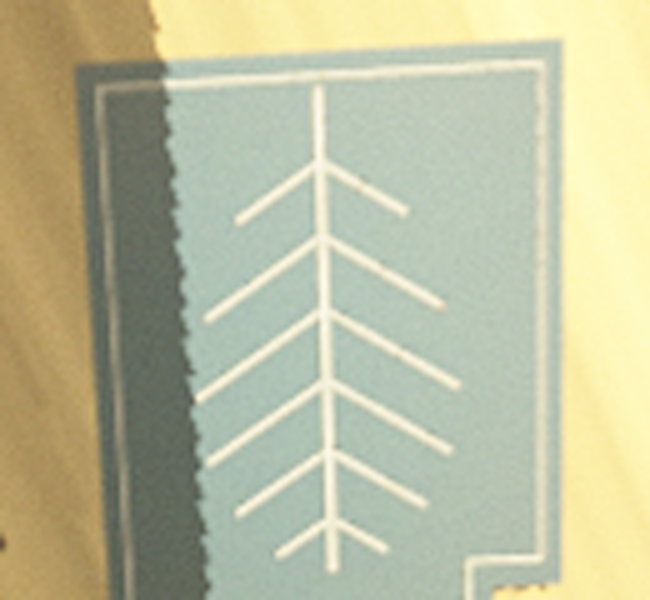

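View pics/w2d.png

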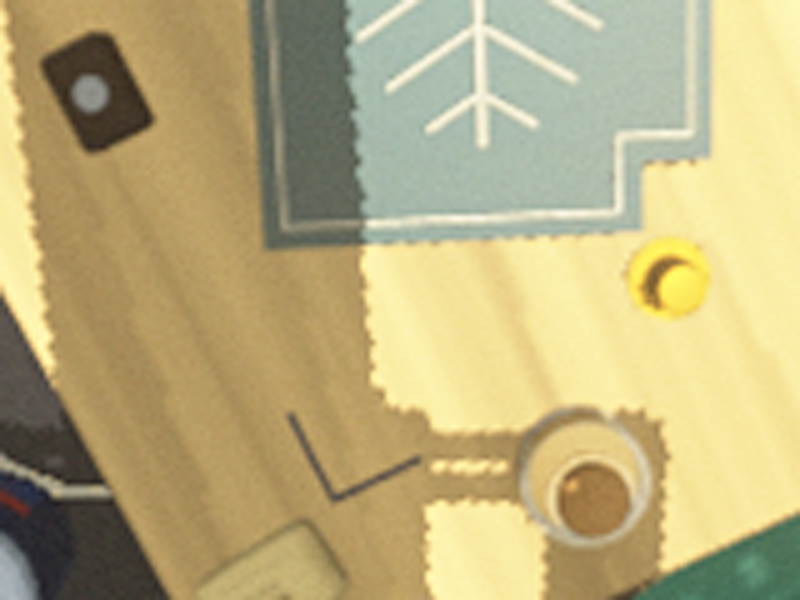

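```bash
python3 - <<'E'
from h import *
im=cv2.imread("pics/w2.png")
t=[cv2.resize(im[y:y+50,x:x+60],None,fx=6,fy=6,interpolation=cv2.INTER_CUBIC) for x,y in ((430,130),(265,205),(150,0))]
cv2.imwrite("pics/bc.png",np.vstack(t)[:900][:600] if 0 else np.hstack(t)[:, :1080][:, ::1] if 0 else cv2.resize(np.hstack(t),(780,217)))
up=lambda a,o:(np.array(a)+.5)/5-.5+np.array(o)
s=np.load("s2.npy",allow_pickle=True).item(); W=cam("wrist",s)
kw=np.vstack([up([[640,232],[265,248]],(240,85)),up([[78,67],[562,40]],(270,0)),up([[711,158],[643,163]],(240,85))])
p,r=fit([(W,BK,kw)],[.6882,-.0962,-.3229]); print("block",p.round(4),r.round(1))
pts=np.array([[.145,.12,.01],[.145,-.12,.01],[-.145,-.12,.01],[.085,-.065,.01],[.075,.03,.034]])
uv=np.vstack([[[461,158],[293,236],[178,26]],up([[335,497],[683,285]],(240,85))])
b,r=fit([(W,pts,uv)],[.6407,-.1363,.0866]); print("board",b.round(4),r.round(1))
pg=place(b,[[.075,.03,.01]])[0,:2]; print("peg",pg, "delta",pg-p[:2], "in block", Ro.from_euler("z",-p[2]).apply([*(pg-p[:2]),0]))
E
```

```text
block [ 0.6878 -0.0954 -0.3271] [ 0.5  0.1 -0.3  0.3 -0.6 -0.3  0.5 -0.2  0.1  0.3 -0.2 -0. ]
board [ 0.6392 -0.1364  0.0877] [ 2.   1.2 -1.   1.8 -3.3 -0.8  1.9 -3.1  0.6  1.5]
peg [ 0.71129332 -0.09998467] delta [ 0.02347116 -0.0045492 ] in block [0.02368818 0.00323432 0.        ]
```

View pics/bc.png

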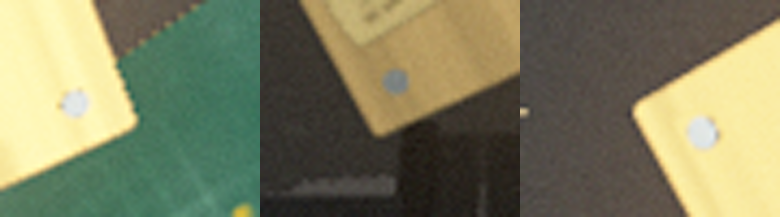

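```bash
cat > m2.py <<'E'
from h import *
up=lambda a,o:(np.array(a)+.5)/5-.5+np.array(o)
s=np.load("s2.npy",allow_pickle=True).item(); W=cam("wrist",s)
uv=np.array([[461.4,158.4],[292.4,236.2],[176.1,24.0]])
b,r=fit([(W,BC[:3],uv)],[.6407,-.1363,.0866]); print("board",b.round(4),r.round(1))
print("peg",place(b,[[.075,.03,.01]]).round(4),"direct peg top",back(W,up([683,285],(240,85)),.034).round(4),"flange",back(W,up([668,278],(240,85)),.011).round(4),"stop",place(b,[[-.025,-.065,.01]]).round(4))
mk=back(W,up([335,497],(240,85)),.01); c,sn=np.cos(b[2]),np.sin(b[2]); d=mk[:2]-b[:2]; print("mark in board",c*d[0]+sn*d[1],-sn*d[0]+c*d[1])
T=cam("top");print("top: peg head", back(T,up([223,168],(285,95)),.034).round(4))
E
python3 m2.py
```

```text
board [ 0.6382 -0.1357  0.0845] [ 1.7  0.3 -0.6  0.7 -1.  -0.5]
peg [[ 0.7104 -0.0995  0.01  ]] direct peg top [ 0.7094 -0.1     0.034 ] flange [ 0.7103 -0.1005  0.011 ] stop [[ 0.6188 -0.2026  0.01  ]]
mark in board 0.08865814775304692 -0.06957230040259686
top: peg head [ 0.7096 -0.1022  0.034 ]
```

```bash
cat >> h.py <<'E'
def Rt(yaw): # desired tool orientation: x down, z along block y, y = -block x
    c,s=np.cos(yaw),np.sin(yaw)
    return np.array([[0,-c,-s],[0,-s,c],[-1,0,0]]).astype(float)
def turn(s,yaw):
    R=Ro.from_euler("xyz",s["ee_rot"]).as_matrix(); return Ro.from_matrix(Rt(yaw)@R.T).as_rotvec()
def rep(yaw):
    s=arm.sense(); print("t",round(s["t"],2),"pos",s["position"].round(4),"turn",turn(s,yaw).round(3),"F",s["contact_force"].round(1)); return s
E
python3 -c "
from h import *
assert abs(np.linalg.det(Rt(.1))-1)<1e-6
rep(-.327)"
```

```text
t 2.4 pos [ 0.7099 -0.1707  0.277 ] turn [ 0.007 -0.023  0.047] F [ 0.  -0.3  0.9]
```

send_rows:
  rows:
    - [[-4.0,1.8,-2.5],[0.007,-0.023,0.03],0]
    - [[-4.0,1.8,-3.0],[0,0,0.017],0]
    - [[-4.0,1.7,-3.0],[0,0,0],0]
    - [[-4.0,1.6,-3.0],[0,0,0],0]
    - [[-1.5,0.6,-3.0],[0,0,0],0]
    - [[0,0,-2],[0,0,0],0]
    - [[0,0,0],[0,0,0],0]

```text
t: 3.1
position: [0.5266, -0.0903, 0.1136]
ee_rot: [0.764, 1.567, 2.016]
contact_force: [0.1, 0.9, 0.1]
opening: 0.0005
```

```bash
python3 -c "
from h import *
rep(-.327)"
```

```text
t 3.1 pos [ 0.5266 -0.0903  0.1136] turn [-0.004 -0.002 -0.008] F [0.1 0.9 0.1]
```

send_rows:
  rows:
    - [[0.2,-0.3,-3],[-0.004,-0.002,-0.008],0]
    - [[0.2,-0.3,-3],[0,0,0],0]
    - [[0.1,0,-2.5],[0,0,0],0]
    - [[0,0,-0.8],[0,0,0],0]
    - [[0,0,0],[0,0,0],0]

```text
t: 3.6
position: [0.534, -0.0942, 0.025]
ee_rot: [-1.125, 1.56, 0.121]
contact_force: [-0.0, -0.4, 1.3]
opening: 0.0006
```

```bash
cat > look.py <<'E'
import sys
from h import *
s=rep(float(sys.argv[2]))
for n in sys.argv[3:]:
    if n=="top": a=arm.grab_frame("top")[95:215,285:405]
    elif n=="scene": a=arm.grab_frame("scene"); cv2.imwrite(f"pics/{sys.argv[1]}_scene_full.png",a); a=a[185:295,220:380]
    else: a=arm.grab_frame("wrist"); np.save(f"pics/{sys.argv[1]}_s.npy",s,allow_pickle=True); cv2.imwrite(f"pics/{sys.argv[1]}_wrist.png",a); continue
    cv2.imwrite(f"pics/{sys.argv[1]}_{n}.png",cv2.resize(a,None,fx=5,fy=5,interpolation=cv2.INTER_CUBIC))
E
python3 look.py a -.327 top scene
```

```text
t 3.6 pos [ 0.534  -0.0942  0.025 ] turn [-0.001  0.011 -0.002] F [-0.  -0.4  1.3]
```

View pics/a_top.png

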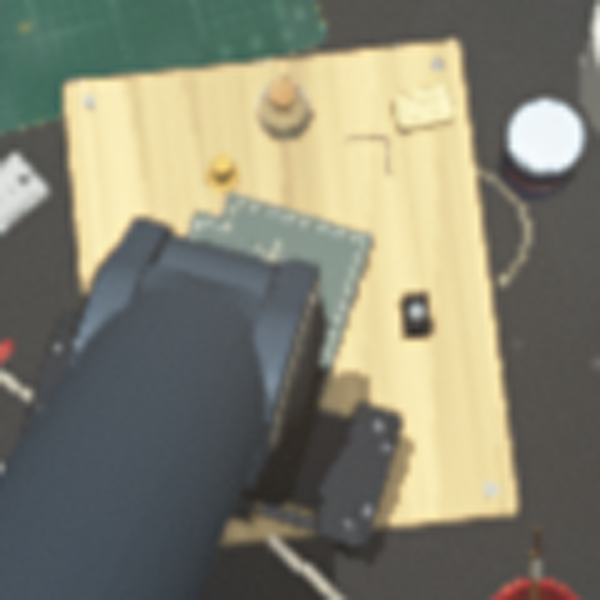

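View pics/a_scene.png

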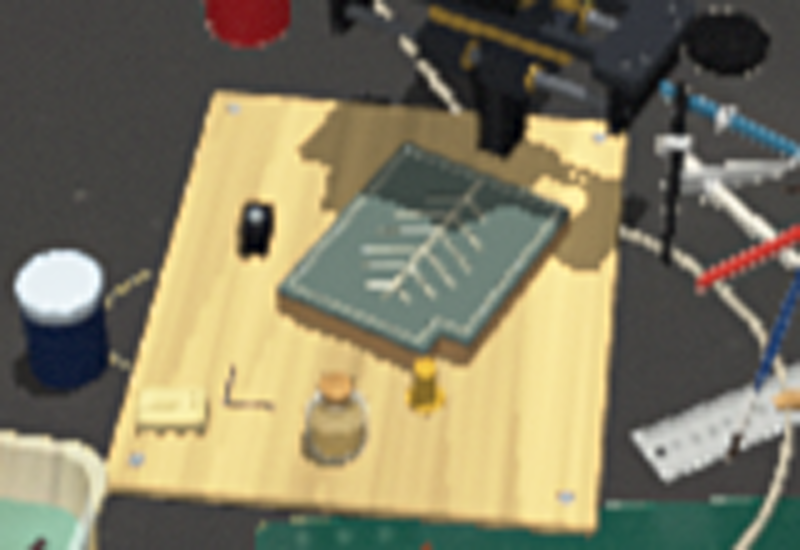

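send_rows:
  rows:
    - [[0,0,-0.8],[0,0.011,0],0]
    - [[0.4,-0.1,0],[0,0,0],0]
    - [[0.4,-0.15,0],[0,0,0],0]
    - [[0.4,-0.15,0],[0,0,0],0]
    - [[0,0,0],[0,0,0],0]

```text
t: 4.2
position: [0.5509, -0.0989, 0.0213]
ee_rot: [-1.155, 1.562, 0.091]
contact_force: [-0.3, 0.6, 0.1]
opening: 0.0009
```

```bash
python3 -c "
from h import *
rep(-.327)"
```

```text
t 4.2 pos [ 0.5509 -0.0989  0.0213] turn [-0.001  0.009 -0.002] F [-0.3  0.6  0.1]
```

send_rows:
  rows:
    - [[-0.1,0,-0.5],[0,0.009,0],0]
    - [[0,0,0],[0,0,0],0]

```text
t: 4.4
position: [0.5501, -0.099, 0.0162]
ee_rot: [1.091, 1.57, 2.337]
contact_force: [0.1, -1.0, -0.5]
opening: 0.0004
```

```bash
python3 look.py b -.327 scene
```

```text
t 4.4 pos [ 0.5501 -0.099   0.0162] turn [-0.001 -0.001 -0.002] F [ 0.1 -1.  -0.5]
```

View pics/b_scene.png

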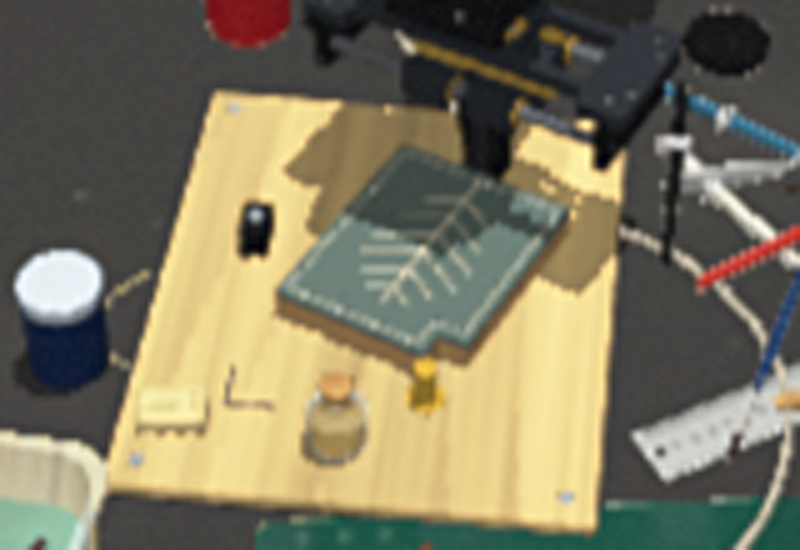

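send_rows:
  rows:
    - [[0.35,-0.07,0],[0,0,0],0]
    - [[0.35,-0.07,0],[0,0,0],0]
    - [[0.35,-0.07,0],[0,0,0],0]
    - [[0.2,-0.04,0],[0,0,0],0]
    - [[0,0,0],[0,0,0],0]

```text
t: 4.95
position: [0.5613, -0.1014, 0.0159]
ee_rot: [1.564, 1.565, 2.81]
contact_force: [-1.2, 0.3, 1.6]
opening: 0.0004
```

```bash
python3 look.py c -.327 scene top
```

```text
t 4.95 pos [ 0.5613 -0.1014  0.0159] turn [-0.002 -0.005 -0.002] F [-1.2  0.3  1.6]
```

View pics/c_scene.png

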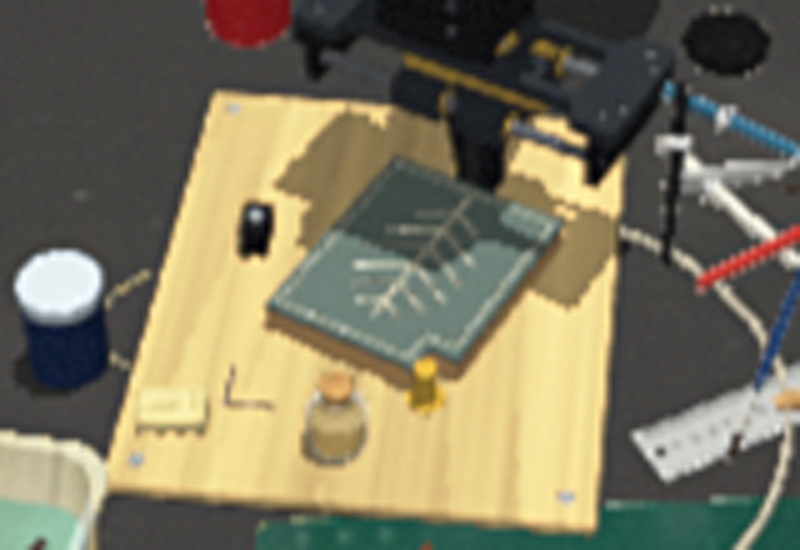

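```bash
cat > fs.py <<'E'
from h import *
import sys,json
up=lambda a,o:(np.array(a)+.5)/5-.5+np.array(o)
S=cam("scene")
def fs(pts,idx=(0,1,2,3,4),o=(220,185),yaw0=-.32):
    p,r=fit([(S,BK[list(idx)],up(pts,o))],[.69,-.095,yaw0]); 
    # correction: scene-calibration bias from first frame vs wrist fit
    print("scene raw",p.round(4),"maxres",abs(r).max().round(2)); return p
E
python3 - <<'E'
from fs import *
a=fs([[423,350],[280,290],[406,143],[570,208],[470,340]])
b=fs([[413,366],[268,308],[398,156],[562,218],[460,355]])
print((b-a).round(4))
pg=back(S,up([426,365],(220,185)),.034); print("peg head",pg)
E
```

```text
scene raw [ 0.6893 -0.0949 -0.3213] maxres 0.73
scene raw [ 0.7005 -0.0974 -0.3164] maxres 0.95
[ 0.0112 -0.0025  0.0049]
peg head [ 0.71103903 -0.10081484  0.034     ]
```

View pics/c_top.png

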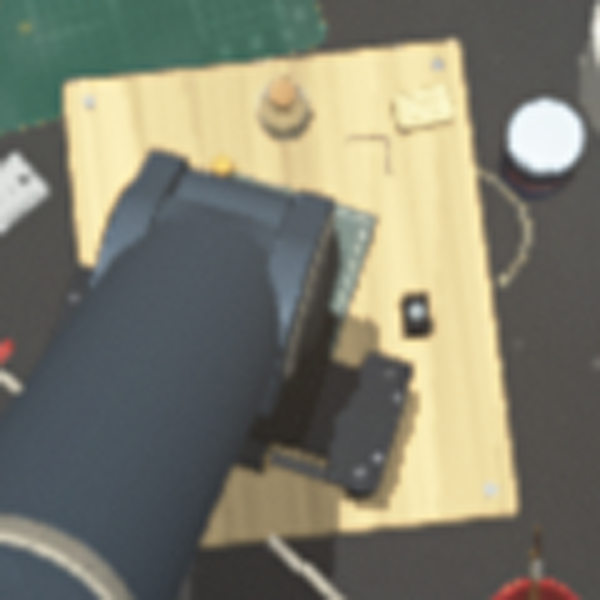

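send_rows:
  rows:
    - [[0.3,-0.05,0],[0,0,0],0]
    - [[0.3,-0.05,0],[0,0,0],0]
    - [[0.15,-0.03,0],[0,0,0],0]
    - [[0,0,0],[0,0,0],0]

```text
t: 5.45
position: [0.5691, -0.1027, 0.0158]
ee_rot: [1.569, 1.565, 2.815]
contact_force: [-1.1, 0.1, 1.3]
opening: 0.0006
```

```bash
python3 look.py d -.327 scene
```

```text
t 5.45 pos [ 0.5691 -0.1027  0.0158] turn [-0.002 -0.006 -0.002] F [-1.1  0.1  1.3]
```

View pics/d_scene.png

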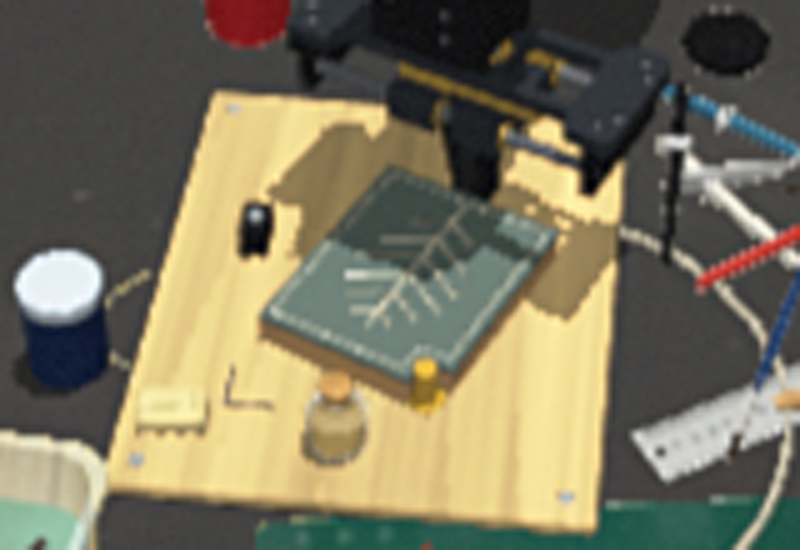

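send_rows:
  rows:
    - [[0.2,-0.03,0],[0,0,0],0]
    - [[0.1,-0.01,0],[0,0,0],0]
    - [[0.1,0,0],[0,0,0],0]

```text
t: 5.8
position: [0.5719, -0.1031, 0.0158]
ee_rot: [1.62, 1.562, 2.865]
contact_force: [-5.2, 0.4, 4.6]
opening: 0.0004
```

send_rows:
  rows:
    - [[0.1,0,0],[0,0,0],0]
    - [[0.1,0,0],[0,0,0],0]

```text
t: 6.0
position: [0.572, -0.103, 0.0155]
ee_rot: [1.649, 1.558, 2.894]
contact_force: [-5.9, 0.2, 4.4]
opening: 0.0002
```

```bash
python3 look.py e -.327 scene wrist
```

```text
t 6.0 pos [ 0.572  -0.103   0.0155] turn [-0.003 -0.013 -0.001] F [-5.9  0.2  4.4]
```

View pics/e_scene.png

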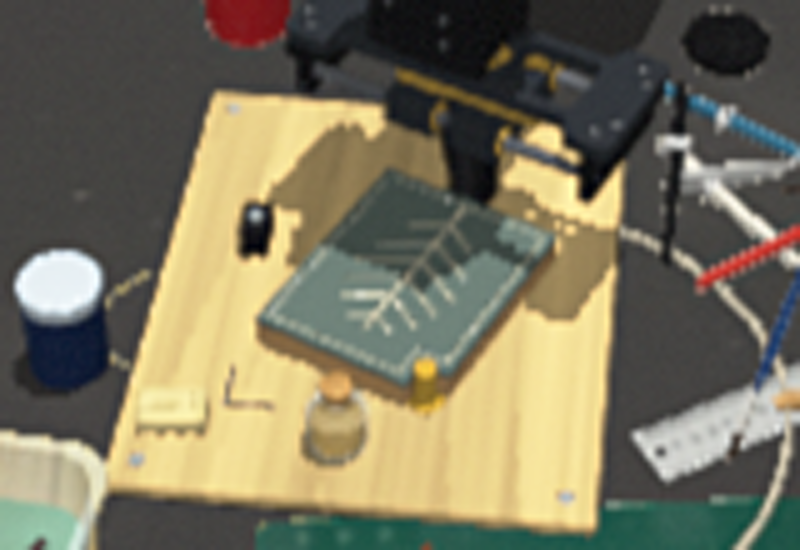

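View pics/e_wrist.png

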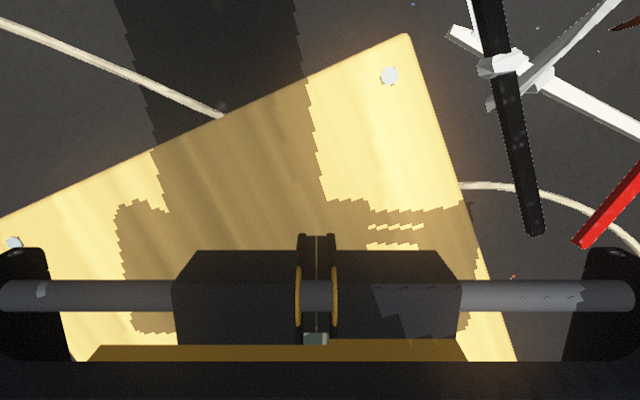

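send_rows:
  rows:
    - [[-0.5,0.15,0],[0,0,0],0]
    - [[-1.5,0.5,0],[0,-0.01,0],0]
    - [[0,0,3],[0,0,0],0]
    - [[0,0,4],[0,0,0],0]
    - [[2,-1.0,4],[0,0,0],0]
    - [[4,-1.8,4],[0,0,0],0]
    - [[4,-2,3],[0,0,0],0]
    - [[4,-1.5,2],[0,0,0],0]

```text
t: 6.9
position: [0.6863, -0.1533, 0.2136]
ee_rot: [-1.083, 1.559, 0.167]
contact_force: [1.3, -1.3, -0.5]
opening: 0.0007
```

send_rows:
  rows:
    - [[2.5,-1.0,3],[0,0,0],0]
    - [[0,0,0],[0,0,0],0]
    - [[0,0,0],[0,0,0],0]

```text
t: 7.2
position: [0.7205, -0.1663, 0.2486]
ee_rot: [-1.36, 1.542, -0.11]
contact_force: [0.2, -0.1, -1.2]
opening: 0.0003
```

```bash
python3 look.py f -.327 wrist; python3 - <<'E'
import cv2
im=cv2.imread("pics/f_wrist.png")
cv2.imwrite("pics/f1.png",cv2.resize(im[0:150,230:430],None,fx=4,fy=4,interpolation=cv2.INTER_CUBIC))
E
```

```text
t 7.2 pos [ 0.7205 -0.1663  0.2486] turn [ 0.003  0.029 -0.007] F [ 0.2 -0.1 -1.2]
```

View pics/f_wrist.png

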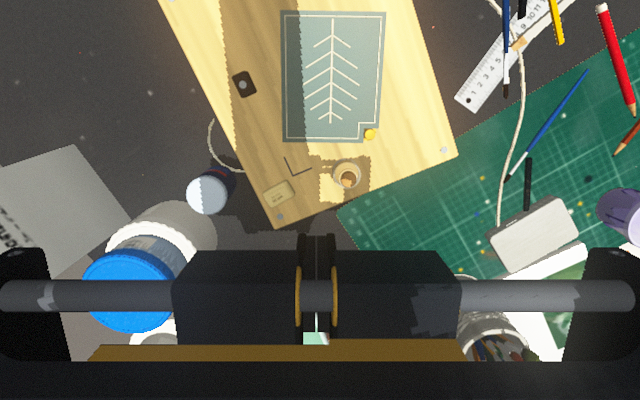

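View pics/f1.png

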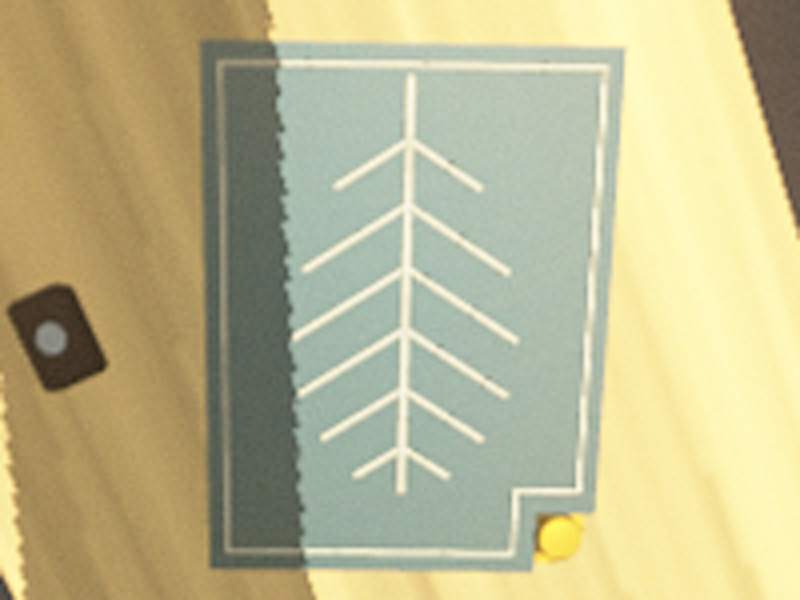

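```bash
cat > fw.py <<'E'
from h import *
def fw(tag,pts,scale,o,p0,idx=range(6),peg=None):
    s=np.load(f"pics/{tag}_s.npy",allow_pickle=True).item(); W=cam("wrist",s)
    uv=(np.array(pts)+.5)/scale-.5+np.array(o)
    p,r=fit([(W,BK[list(idx)],uv)],p0); print("block",p.round(4),"res",abs(r).max().round(2))
    if peg is not None: print("peg",back(W,(np.array(peg)+.5)/scale-.5+np.array(o),.034).round(4))
    print("corner (-120,-75) world",place(p,[[-.12,-.075,.019]]).round(4)); return p,W
E
python3 - <<'E'
from fw import *
p,W=fw("f",[[532,572],[211,568],[202,42],[625,49],[594,512],[535,512]],4,(230,0),[.71,-.1,-.33],peg=[559,538])
yaw=p[2]
for st in (.016,): print("TCP at (-120-9.5-15,-75):",place(p,[[-.1445,-.075,.016]]).round(4))
for f in np.linspace(0,1,6):
    q=[p[0],p[1],yaw+(0.0855-yaw)*f]; print(round(q[2],3),place(q,[[-.1295,-.075,.016]]).round(4))
E
```

```text
block [ 0.7111 -0.1009 -0.3311] res 0.55
peg [ 0.7107 -0.101   0.034 ]
corner (-120,-75) world [[ 0.5732 -0.1328  0.019 ]]
TCP at (-120-9.5-15,-75): [[ 0.55   -0.1248  0.016 ]]
-0.331 [[ 0.5642 -0.1297  0.016 ]]
-0.248 [[ 0.5671 -0.1418  0.016 ]]
-0.164 [[ 0.571  -0.1537  0.016 ]]
-0.081 [[ 0.5759 -0.1651  0.016 ]]
0.002 [[ 0.5817 -0.1762  0.016 ]]
0.086 [[ 0.5884 -0.1867  0.016 ]]
```

send_rows:
  rows:
    - [[-4.0,0.9,-2.5],[0.003,0.029,-0.011],0]
    - [[-4.0,1.0,-3.0],[0,0,0],0]
    - [[-4.0,1.0,-3.0],[0,0,0],0]
    - [[-3.8,1.0,-2.5],[0,0,0],0]
    - [[-1.0,0.2,-1.5],[0,0,0],0]
    - [[0,0,-1],[0,0,0],0]
    - [[0,0,0],[0,0,0],0]

```text
t: 7.95
position: [0.5397, -0.1197, 0.1067]
ee_rot: [1.581, 1.567, 2.824]
contact_force: [0.9, -0.0, 1.0]
opening: 0.0005
```

```bash
python3 -c "
from h import *
rep(-.331)"
```

```text
t 7.95 pos [ 0.5397 -0.1197  0.1067] turn [-0.001 -0.004 -0.003] F [ 0.9 -0.   1. ]
```

send_rows:
  rows:
    - [[0.2,-0.1,-3],[0,0,0],0]
    - [[0.2,-0.1,-3],[0,0,0],0]
    - [[0.1,-0.1,-2],[0,0.005,0],0]
    - [[0,0,-0.6],[0,0.005,0],0]
    - [[0,0,-0.3],[0,0,0],0]
    - [[0,0,0],[0,0,0],0]

```text
t: 8.55
position: [0.5551, -0.1241, 0.0191]
ee_rot: [-1.95, 1.568, -0.705]
contact_force: [-0.2, -0.6, 0.2]
opening: 0.0004
```

```bash
python3 -c "
from h import *
rep(-.331)"
```

```text
t 8.55 pos [ 0.5551 -0.1241  0.0191] turn [ 0.002  0.002 -0.005] F [-0.2 -0.6  0.2]
```

send_rows:
  rows:
    - [[0.2,-0.15,-0.3],[0,0,0],0]
    - [[0.3,-0.15,0],[0,0,0],0]
    - [[0.2,-0.1,0],[0,0,0],0]
    - [[0,0,0],[0,0,0],0]

```text
t: 8.95
position: [0.5636, -0.129, 0.0185]
ee_rot: [-1.638, 1.566, -0.394]
contact_force: [-0.3, -0.5, -1.3]
opening: 0.0008
```

```bash
cat > bf.py <<'E'
import sys
from h import *
yaw=float(sys.argv[1]); s=rep(yaw); d=s["position"]-np.array([.7111,-.1009,0])
print("tcp in block frame (if yaw)",Ro.from_euler("z",-yaw).apply(d).round(4),"radius",np.hypot(d[0],d[1]).round(4),"block yaw implied",(np.arctan2(d[1],d[0])-np.arctan2(-.075,-.1305)).round(4))
E
python3 bf.py -.331
```

```text
t 8.95 pos [ 0.5636 -0.129   0.0185] turn [ 0.002  0.005 -0.005] F [-0.3 -0.5 -1.3]
tcp in block frame (if yaw) [-0.1303 -0.0745  0.0185] radius 0.1501 block yaw implied -0.3335
```

send_rows:
  rows:
    - [[0.2,-0.4,-0.2],[0,0,0.03],0]
    - [[0.2,-0.6,0],[0,0,0.04],0]
    - [[0.2,-0.6,0],[0,0,0.04],0]
    - [[0,0,0],[0,0,0],0]

```text
t: 9.35
position: [0.5672, -0.1441, 0.017]
ee_rot: [0.612, 1.57, 1.971]
contact_force: [0.1, -0.4, -0.4]
opening: 0.0004
```

```bash
python3 look.py g -.231 scene; python3 bf.py -.231
```

```text
t 9.35 pos [ 0.5672 -0.1441  0.017 ] turn [-0.001 -0.    -0.019] F [ 0.1 -0.4 -0.4]
t 9.4 pos [ 0.5672 -0.1435  0.017 ] turn [-0.001 -0.    -0.019] F [-0.9 -0.7 -0. ]
tcp in block frame (if yaw) [-0.1304 -0.0744  0.017 ] radius 0.1501 block yaw implied -0.2338
```

View pics/g_scene.png

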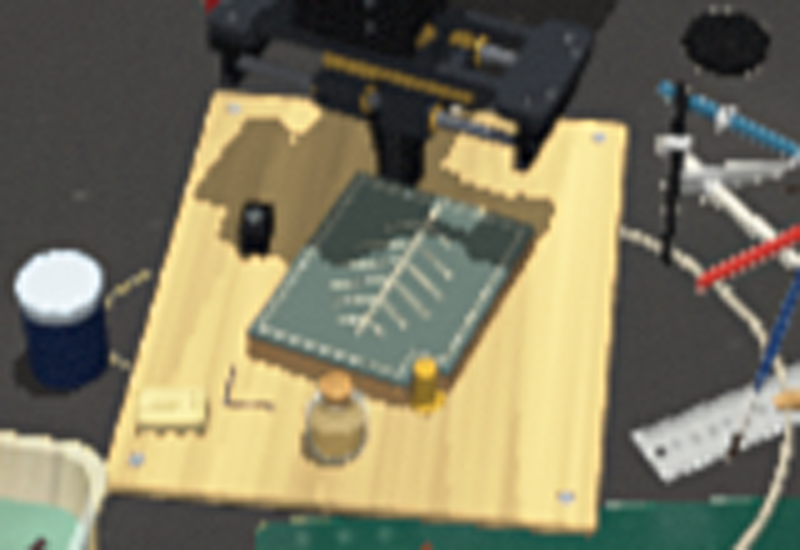

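```bash
python3 - <<'E'
from fs import *
a=fs([[408,380],[258,322],[390,168],[553,235]],(0,1,2,3))
b=fs([[400,380],[248,336],[358,174],[537,228]],(0,1,2,3),yaw0=-.23)
print(b-a)
S=cam("scene")
for nm,p in (("e",[.7111+.0013,-.1009+.001,-.331+.006]),("g",[.7111+.0013,-.1009+.001,-.234+.006])):
    print(nm,((proj(S,place(p,BK))-[220,185]+.5)*5-.5).round(0).tolist())
E
```

```text
scene raw [ 0.712  -0.0991 -0.3151] maxres 0.88
scene raw [ 0.7132 -0.1014 -0.2278] maxres 1.27
[ 0.00126923 -0.00224611  0.08723549]
e [[407.0, 384.0], [256.0, 318.0], [388.0, 167.0], [558.0, 235.0], [451.0, 375.0], [423.0, 363.0]]
g [[408.0, 386.0], [248.0, 331.0], [361.0, 171.0], [539.0, 227.0], [451.0, 373.0], [421.0, 363.0]]
```

send_rows:
  rows:
    - [[0.25,-0.5,0],[0,0,0.03],0]
    - [[0.25,-0.5,0],[0,0,0.035],0]
    - [[0.25,-0.5,0],[0,0,0.035],0]
    - [[0.25,-0.5,0],[0,0,0.035],0]
    - [[0,0,0],[0,0,0],0]

```text
t: 9.9
position: [0.5744, -0.1624, 0.0171]
ee_rot: [1.252, 1.562, 2.755]
contact_force: [0.3, -0.7, -0.0]
opening: 0.0005
```

```bash
python3 bf.py -.09;  python3 look.py h -.09 scene top
```

```text
t 9.9 pos [ 0.5744 -0.1624  0.0171] turn [-0.003 -0.008 -0.022] F [ 0.3 -0.7 -0. ]
tcp in block frame (if yaw) [-0.1306 -0.0736  0.0171] radius 0.1499 block yaw implied -0.0986
t 9.9 pos [ 0.5744 -0.1624  0.0171] turn [-0.003 -0.008 -0.022] F [ 0.3 -0.7 -0. ]
```

View pics/h_scene.png

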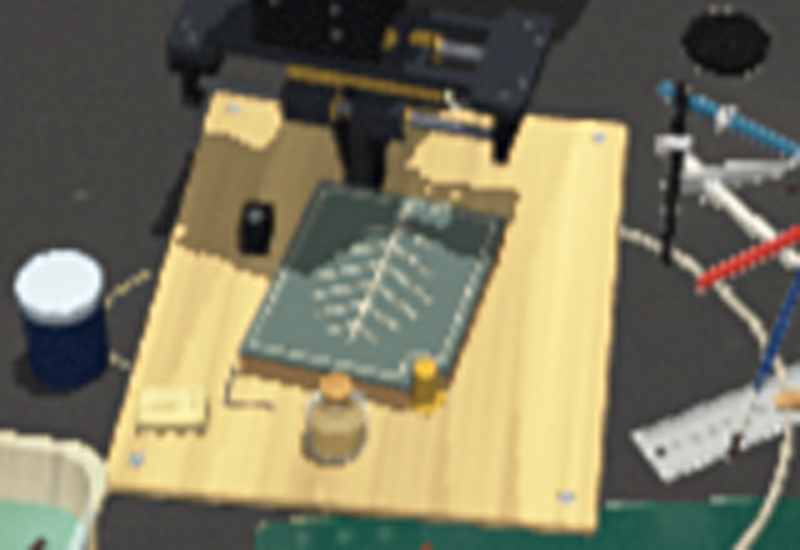

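View pics/h_top.png

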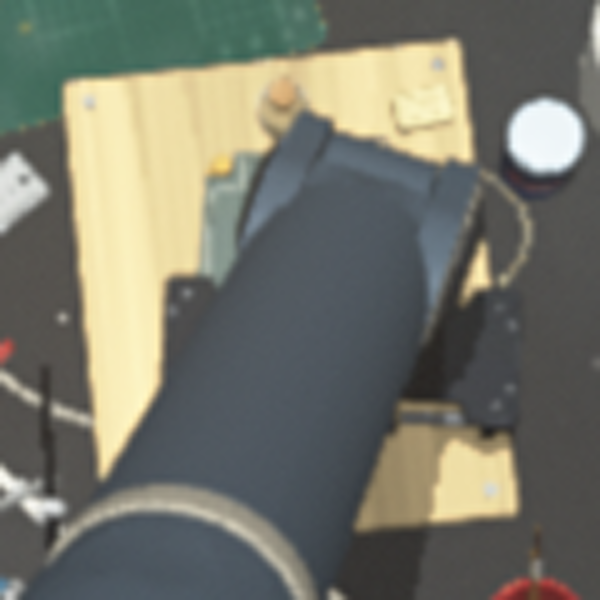

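```bash
python3 - <<'E'
from fs import *
S=cam("scene")
b=fs([[322,184],[507,218],[243,357]],(2,3,1),yaw0=-.1)
for y in (-.1,-.08): print(((proj(S,place([.7124,-.0999,y+.006],BK))-[220,185]+.5)*5-.5).round(0).tolist())
s=np.load("s2.npy",allow_pickle=True).item(); W=cam("wrist",s)
b=[.6390,-.1362,.086]; v=back(W,up([585,475],(240,85)),.01)  # visible base ring approx
for n,uv,z in (("vial rim mid-height",[585,468],.03),("eraser near-left",[305,520],.02)):
    d=back(W,up(uv,(240,85)),z)[:2]-b[:2]; print(n,Ro.from_euler("z",-b[2]).apply([*d,0]).round(4))
E
```

```text
scene raw [ 0.7139 -0.0971 -0.0606] maxres 0.36
[[410.0, 387.0], [240.0, 349.0], [325.0, 179.0], [511.0, 218.0], [450.0, 371.0], [419.0, 364.0]]
[[410.0, 388.0], [239.0, 352.0], [319.0, 180.0], [507.0, 217.0], [450.0, 371.0], [419.0, 364.0]]
vial rim mid-height [ 0.104  -0.0083  0.    ]
eraser near-left [ 0.0878 -0.0769  0.    ]
```

send_rows:
  rows:
    - [[0.3,-0.5,0],[0,0,0.02],0]
    - [[0.3,-0.5,0],[0,0,0.03],0]
    - [[0.3,-0.45,0],[0,0,0.03],0]
    - [[0.2,-0.3,0],[0,0,0.03],0]
    - [[0,0,0],[0,0,0],0]

```text
t: 10.5
position: [0.5837, -0.1788, 0.0168]
ee_rot: [1.265, 1.556, 2.887]
contact_force: [-0.8, -0.6, -0.0]
opening: 0.0005
```

```bash
python3 bf.py .05;  python3 look.py i .05 scene
```

```text
t 10.5 pos [ 0.5837 -0.1788  0.0168] turn [-0.004 -0.014 -0.001] F [-0.8 -0.6 -0. ]
tcp in block frame (if yaw) [-0.1312 -0.0714  0.0168] radius 0.1494 block yaw implied 0.0271
t 10.5 pos [ 0.5837 -0.1788  0.0168] turn [-0.004 -0.014 -0.001] F [-0.8 -0.6 -0. ]
```

View pics/i_scene.png

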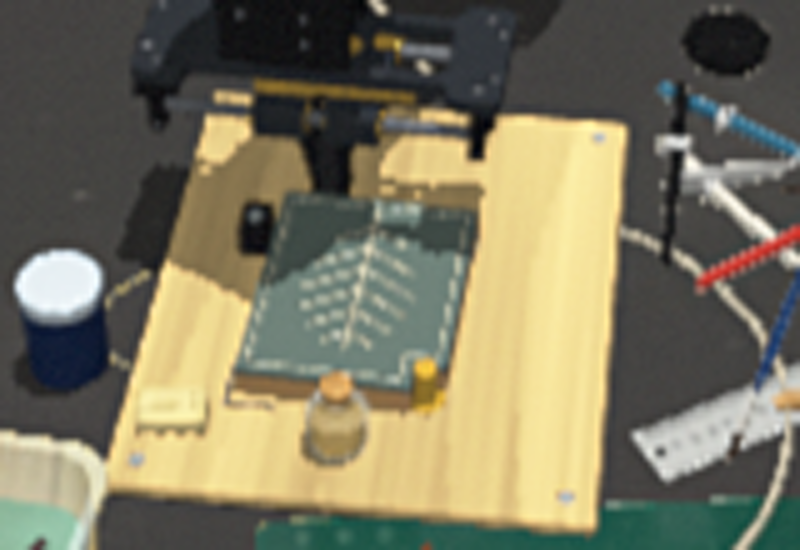

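send_rows:
  rows:
    - [[0.25,-0.35,0],[0,-0.01,0.01],0]
    - [[0.2,-0.25,0],[0,0,0.02],0]
    - [[0.1,-0.1,0],[0,0,0],0]

```text
t: 10.85
position: [0.5869, -0.1844, 0.0161]
ee_rot: [0.904, 1.56, 2.558]
contact_force: [-3.5, 1.1, 1.9]
opening: 0.0009
```

```bash
python3 bf.py .0855
```

```text
t 10.85 pos [ 0.5869 -0.1844  0.0161] turn [-0.006 -0.009  0.002] F [-3.5  1.1  1.9]
tcp in block frame (if yaw) [-0.1309 -0.0726  0.0161] radius 0.1497 block yaw implied 0.0701
```

send_rows:
  rows:
    - [[0.1,-0.05,0],[0,0,0],0]
    - [[0.1,-0.05,0],[0,0,0],0]

```text
t: 11.05
position: [0.5869, -0.1847, 0.0157]
ee_rot: [0.974, 1.555, 2.629]
contact_force: [-4.3, 2.4, 3.7]
opening: 0.0007
```

```bash
python3 bf.py .0855;  python3 look.py j .0855 scene
```

```text
t 11.05 pos [ 0.5869 -0.1847  0.0157] turn [-0.008 -0.014  0.002] F [-4.3  2.4  3.7]
tcp in block frame (if yaw) [-0.1309 -0.0729  0.0157] radius 0.1498 block yaw implied 0.0723
t 11.05 pos [ 0.5869 -0.1847  0.0157] turn [-0.008 -0.014  0.002] F [-4.3  2.4  3.7]
```

View pics/j_scene.png

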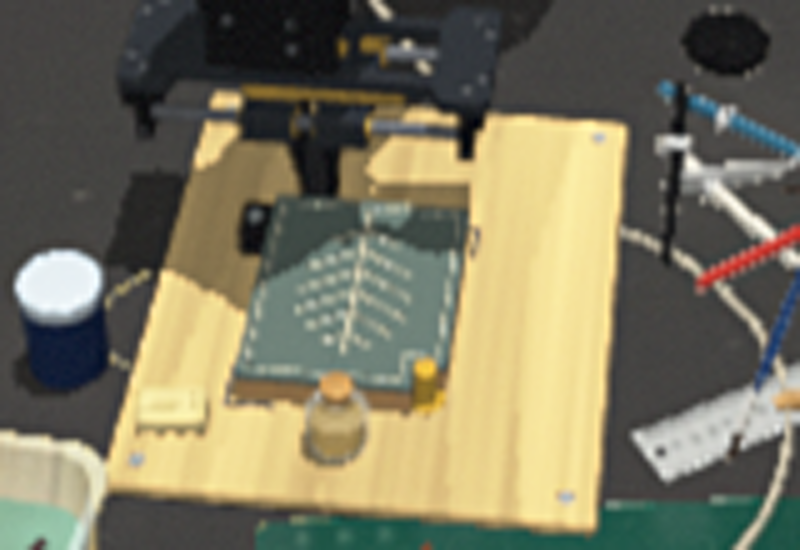

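send_rows:
  rows:
    - [[0.15,-0.05,0.05],[-0.005,-0.01,0],0]
    - [[0.2,-0.07,0.05],[0,0,0],0]

```text
t: 11.3
position: [0.587, -0.1848, 0.0156]
ee_rot: [1.068, 1.558, 2.723]
contact_force: [-6.2, 2.3, 3.8]
opening: 0.0006
```

send_rows:
  rows:
    - [[0.3,-0.1,0.05],[0,-0.01,0],0]
    - [[0.3,-0.1,0.05],[0,0,0],0]

```text
t: 11.5
position: [0.587, -0.185, 0.0155]
ee_rot: [0.919, 1.553, 2.573]
contact_force: [-7.9, 2.1, 5.3]
opening: 0.0006
```

```bash
python3 bf.py .0855
```

```text
t 11.5 pos [ 0.587  -0.185   0.0155] turn [-0.009 -0.015  0.001] F [-7.9  2.1  5.3]
tcp in block frame (if yaw) [-0.1308 -0.0732  0.0155] radius 0.1499 block yaw implied 0.0739
```

send_rows:
  rows:
    - [[0.45,-0.15,0.15],[0,-0.01,0],0]
    - [[0.5,-0.15,0.15],[0,0,0],0]

```text
t: 11.7
position: [0.5871, -0.185, 0.0156]
ee_rot: [0.924, 1.541, 2.58]
contact_force: [-11.6, 2.7, 3.9]
opening: 0.0005
```

send_rows:
  rows:
    - [[0.58,-0.18,0.2],[0,-0.01,0],0]
    - [[0.6,-0.2,0.2],[0,0,0],0]

```text
t: 11.9
position: [0.587, -0.185, 0.0158]
ee_rot: [0.957, 1.522, 2.613]
contact_force: [-12.6, 3.5, 2.5]
opening: 0.0002
```

```bash
python3 bf.py .0855
```

```text
t 11.9 pos [ 0.587  -0.185   0.0158] turn [-0.024 -0.042 -0.   ] F [-12.6   3.5   2.5]
tcp in block frame (if yaw) [-0.1309 -0.0731  0.0158] radius 0.1499 block yaw implied 0.0736
```

send_rows:
  rows:
    - [[0.66,-0.22,0.2],[0,0,0],0]
    - [[0.7,-0.23,0.2],[0,0,0],0]
    - [[0.7,-0.23,0.2],[0,0,0],0]

```text
t: 12.2
position: [0.5866, -0.1849, 0.0163]
ee_rot: [1.065, 1.473, 2.723]
contact_force: [-13.5, 4.9, 3.3]
opening: 0.0012
```

```bash
python3 bf.py .0855;  python3 look.py k .0855 scene
```

```text
t 12.2 pos [ 0.5866 -0.1849  0.0163] turn [-0.04  -0.09  -0.001] F [-13.5   4.9   3.3]
tcp in block frame (if yaw) [-0.1312 -0.0731  0.0163] radius 0.1502 block yaw implied 0.0719
t 12.2 pos [ 0.5866 -0.1849  0.0163] turn [-0.04  -0.09  -0.001] F [-13.5   4.9   3.3]
```

View pics/k_scene.png

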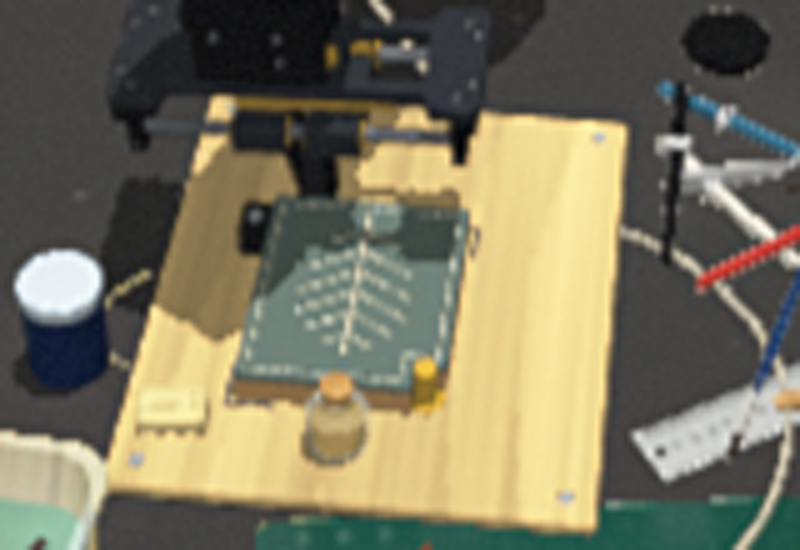

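send_rows:
  rows:
    - [[-0.4,0,0],[0,0,0],0]
    - [[-1.5,-0.1,0],[0,0,0],0]
    - [[-1.0,-0.1,0.5],[-0.03,-0.07,0],0]
    - [[0,0,3],[-0.01,-0.02,0],0]
    - [[0,0,4],[0,0,0],0]
    - [[2,-0.5,4],[0,0,0],0]
    - [[4,0,3],[0,0,0],0]
    - [[4,0,3],[0,0,0],0]

```text
t: 13.05
position: [0.6583, -0.195, 0.1938]
ee_rot: [-2.109, 1.554, -0.455]
contact_force: [1.7, -0.8, -1.1]
opening: 0.0005
```

send_rows:
  rows:
    - [[4,0,3],[0,0,0],0]
    - [[2,0,2],[0,0,0],0]
    - [[0,0,0],[0,0,0],0]
    - [[0,0,0],[0,0,0],0]

```text
t: 13.45
position: [0.7284, -0.1953, 0.2512]
ee_rot: [-1.969, 1.528, -0.312]
contact_force: [0.3, -0.1, -0.0]
opening: 0.0001
```

```bash
python3 look.py l .0855 wrist scene; python3 - <<'E'
import cv2
im=cv2.imread("pics/l_wrist.png")
cv2.imwrite("pics/l1.png",cv2.resize(im[0:150,210:410],None,fx=4,fy=4,interpolation=cv2.INTER_CUBIC))
E
```

```text
t 13.45 pos [ 0.7284 -0.1953  0.2512] turn [ 0.013  0.041 -0.   ] F [ 0.3 -0.1 -0. ]
```

View pics/l_wrist.png

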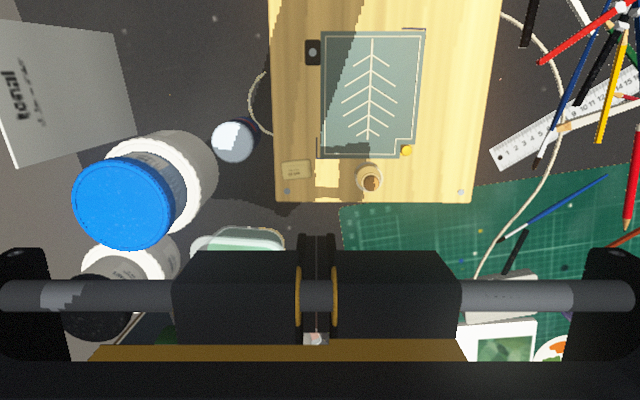

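View pics/l1.png

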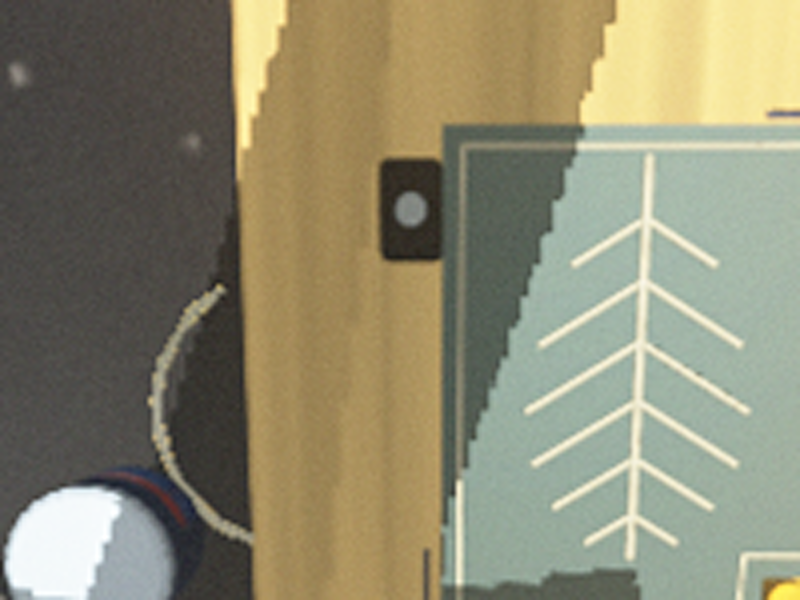

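```bash
python3 - <<'E'
import cv2
im=cv2.imread("pics/l_wrist.png")
cv2.imwrite("pics/l2.png",cv2.resize(im[20:200,290:440],None,fx=4,fy=4,interpolation=cv2.INTER_CUBIC)[:600] if 0 else cv2.resize(im[20:170,280:440],None,fx=4,fy=4,interpolation=cv2.INTER_CUBIC))
E
```

```text
(no output)
```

View pics/l2.png

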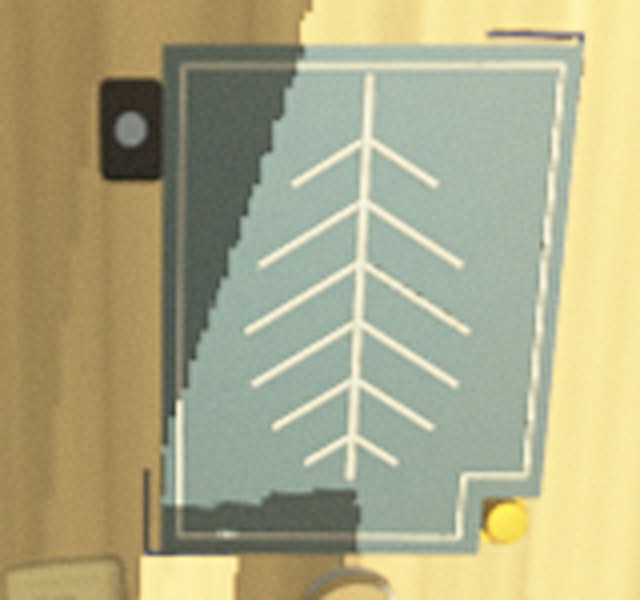

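View pics/l_scene.png

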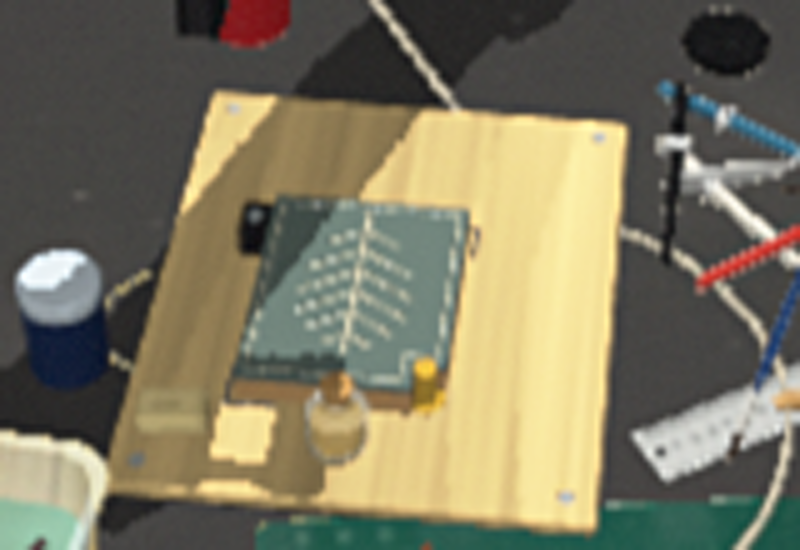

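```bash
python3 - <<'E'
from fw import *
p,W=fw("l",[[476,553],[162,553],[163,45],[582,46],[538,497],[480,497]],4,(280,20),[.71,-.1,.08],peg=[506,521])
a=back(W,[470.5,202.5],.01);b=back(W,[276,203],.01);d=a-b;print("board yaw",np.arctan2(-d[0],d[1]))
r=lambda y,z:back(W,((np.array(y)+.5)/4-.5+[280,20]),z)
# stop left face top edge
a=r([161,80],.03);b=r([162,180],.03);d=a-b;print("stop face yaw",np.arctan2(-d[1],-d[0]), a,b)
print("stop in block frame",[Ro.from_euler("z",-p[2]).apply(x-[p[0],p[1],0]).round(4) for x in (a,b)])
E
```

```text
block [ 0.7109 -0.1009  0.0854] res 0.65
peg [ 0.7102 -0.1011  0.034 ]
corner (-120,-75) world [[ 0.5977 -0.1859  0.019 ]]
board yaw 0.09576720488586311
stop face yaw 0.10158472701670154 [ 0.60776007 -0.20530041  0.03      ] [ 0.63117268 -0.20291384  0.03      ]
stop in block frame [array([-0.1117, -0.0952,  0.03  ]), array([-0.0881, -0.0948,  0.03  ])]
```

```bash
python3 -c "
from bench import arm
print(arm.sign_off())"
```

```text
the job is handed in; nothing more can be done
None
```

The block is home: its notch is on the peg and its right face is on the stop. I let go and handed the job in after about 13.5 s of the 72 s allowed.

- **What I did:** With the gripper closed, I slid the grey-green block about 22 mm until the notch stalled on the peg at about 6 N. A wrist-camera check put the notch within 0.5 mm of the peg. I then pushed near the opposite corner, following its arc, until the block met the stop. I built the force up to about 14.7 N (14.4 N of it horizontal). I backed off straight, up and clear.
- **Last check after letting go:**
  - The notch is within about 0.7 mm of the measured peg position.
  - The block's yaw is 0.0854 rad; the board's is about 0.0855.
  - The stop face lies at block y −95.2 to −94.8 mm, where it should be −95.
  - By eye, the pot, vial and eraser are where they were, and I never went near the turquoise look-alike.
- **What disagreed:**
  - A rougher board and stop yaw, read from short edges in the last picture, came out at 0.096 to 0.102 rad. I trust that less.
  - The scene-camera fits during the swing were only good to 2–3 mm. A small, temporary slip of the notch on the peg can't be ruled out, though nothing showed it.
  - At full push, the tool tilted by about 0.1 rad.

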